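# Clip the bottle opener to the eye

## Robot

A 6-joint arm with a two-finger parallel gripper is mounted at the origin on the work surface. World frame = base frame: x ahead of the robot, y to its left, z up, the work surface at z = 0. Lengths are in mm, angles in rad, forces in N, time in s.
With the tool pointing down it reaches from about 400 to 925 mm from the base axis. Payload 3.4 kg.
Tool frame: the origin (TCP) lies at the centre of the arm's flange, where the gripper is bolted on; the fingertips stand 173 mm ahead of it and the grasp point (between the pads) lies 155 mm ahead of it; z points along the fingers, x is the direction in which the jaws open and shut, and the axes are right-handed (so a half turn about z gives the same grasp; the last joint's range is limited). The gripper opens to 85 mm and grips with 20 to 120 N. Pads are 22 mm wide; open, the fingers measure 114 mm over their backs; the gripper's body (76 mm by 85 mm) begins 54 mm behind the grasp point. The pads swing forward as they close: fully open they stand 13 mm farther back than shut.
Start: joints at [-1.246, 0.307, 1.506, -0, 1.328, -0.073], TCP at [223.257, -529.895, 404.705] pointing down, gripper open.
Joint ranges: [-3.12, 3.12], [-1.05, 2.28], [0.14, 2.33], [-1.42, 4.57], [0.1, 2.73], [-2.68, 2.68]. Speed limits (rad/s): [2.57, 2.57, 3.14, 3.14, 3.14, 3.14].

## Interface

Orientations are given as a unit quaternion [x, y, z, w].
In Python, from bench import env gives the robot as it stands. The module is installed in compiled form; this text tells all that it offers.
- The arm moves only by the tool send_rows, never from a script. Its arguments are lists of equal length, an entry for each row: "rotation": the turn, a rotation vector about the tool's x, y, z in rad, a list of three; "dp": the shift along the tool's x, y, z in cm, a list of three; "gripper": the opening, from 0 (shut) to 1 (fully open). A call has 1 to 12 rows; each row is the pose to reach, as a shift and turn from the pose commanded when the call began, along the tool's axes at that moment; what a row does not reach only later rows make up. A row lasts 1/10 s, in which the tool goes at most 50 mm and 8.59 degrees, less where a joint would pass 70% of its speed; a pose out of reach is approached as far as the arm can. A call with a gripper value outside its range is refused whole. The fingers move at their own pace and stop on an object; "newtons" is the grip in N (left out, the last holds). Time passes only in rows, so rows that repeat a pose let the fingers close. It gives the time, the measured TCP pose, the force and the opening at its end, in the units of the state.
- env.read_state(): the state, without advancing time (a new reading comes with each control period).
- env.capture(name): name is "scene" or "side" or "wrist"; returns (picture, depth): 384x512x3 uint8, blue, green, red; 384x512 float32, mm along the optical axis (not along the pixel's ray), 0 where there is no reading.
- env.camera_model(name): a dict with "camera_matrix" (3x3 intrinsics, pixels), "k1" (the pictures are not rectified: a ray, as slopes to the right and down, at radius r is drawn at 1 + k1 r^2 times it, then the intrinsics apply), "R" (3x3) and "t" (3): a world point X has camera coordinates R X + t. Camera axes: x right, y down, z forward; pixel columns grow to the right and rows downward; lengths in mm; the calibration is good to about 2 mm. A picture is of the moment at which its call begins: read the wrist's pose just before it. camera_model takes no time and is no camera call; for the wrist camera it gives the pose at the moment of the call.
- env.hand_in(): hands the job in, once; it reports no verdict.
The state is a dict: "clock": time; "joint_pos": joint angles; "qd": joint speeds; "tau": joint torques, N m; "eef_pos": TCP position; "tool_rot": TCP orientation; "ft_force": force on the tool from outside, world axes, zero at the start; "ft_torque": the same for the moment, N m; "width": opening from 0.0 (shut) to 1.0 (fully open).
Only numpy, scipy, OpenCV 4.12 (cv2) and the standard library are available. Lean on these libraries where they do the work, as an engineer would, in place of code of your own. Each camera call takes 0.05 s, during which the arm holds its last target. There are 200 camera calls.

## Task

Clip the bottle opener that has the snap hook onto the steel eye on the beech top: press its sprung gate against the eye's upright nearest the robot until that upright is inside the hook and the gate has snapped shut behind it. Leave the opener lying flat and let go; leave the other opener, the one with the plain closed ring, where it is.

Things in the scene. Friction and masses are not known exactly. Their poses are not given: they have to be found in the camera images.
- opener_grip (a point): Bottle opener with snap hook, lying flat, 144 x 56 mm, 110 g. Point: centre of its wooden handle, 64 (x) x 30 (y) x 18 mm (z), 9 mm above the top. x runs from handle to hook, z up. Hook: level loop of 8 mm steel bar ahead of the handle, at handle half-height, inside y -20 to 20 mm, x 32 mm (handle's end) to the gate, whose bar closes the front at x 83 to 89 mm. Flat cap lifter behind, to x -54 mm.
- snap_gate (a joint): Hook's sprung 6 mm gate: rad, 0 shut, grows as pushed inward (to the handle), to 1.45; takes 1 to 5 N, springs shut by itself, cannot open outward. Vertical hinge pin at (86, 24) mm in the handle point's frame; gate meets the fixed nose at y -13 mm. Mouth: y -13 to 20 mm. An upright entering near y 2 mm passes; the gate snaps back once it is at x 46 mm or less; it can go to x 36 mm.
- eye_upright (a point): Fixed steel eye: staple of 7 mm round bar, two uprights 70 mm apart, joined by a straight bar on top, 41 mm high (34 mm clear beneath), a round flange 18 mm wide, 2 mm high at each foot. Point: axis of the upright nearest the robot, 9 mm above the top. x points level to the other upright, away from the robot; z up. The hook goes on along +x, its front passing under the bar.
- ring_opener_grip (a point): The other bottle opener, not to be used: same wooden handle (64 x 30 x 18 mm) and cap lifter, but it ends in a plain closed round ring 52 mm across with no gate. Point: centre of its handle, 9 mm above the top; x along it toward the ring, z up.

How it is judged:
By the outcome, as a careful person would: the job done as asked, in the order asked, and still so for the second after the job is handed in, with the robot touching nothing.
It also fails if it takes over 38 s, if anything falls off the work surface, if the arm or the gripper's body presses on something with over 40 N, if the wrist force passes 120 N, or if a joint passes its speed limit or range.

## Working session

There is one attempt and no reset: what is moved stays moved. The work goes in short steps, Python scripts to look and compute and a tool call to move; the robot and the scene stay as the last step left them, time stands still between calls to the robot, and variables do not carry over. Pictures are saved under pics/ and viewed, about 8 in all and at most 12, crops included, and the job is handed in when it is done.

Besides the shell and the picture viewer there is one more tool, called after "Request:" as name(argument=value, ...), one argument or row to a line, values as JSON. send_rows: Moves the arm, as the interface text tells. Its arguments: {"type":"object","properties":{"rotation":{"type":"array"},"dp":{"type":"array"},"gripper":{"type":"array"},"newtons":{"type":"number"}},"required":["rotation","dp","gripper"]}

```bash
mkdir -p pics; cat > h.py <<'E'
import numpy as np, cv2
from bench import env
from scipy.spatial.transform import Rotation as Ro
def snap(name):
    m=env.camera_model(name); p,d=env.capture(name); np.savez(f'/tmp/{name}.npz',p=p,d=d,**{k:m[k] for k in('camera_matrix','k1','R','t')}); return p,d
def load(name): return np.load(f'/tmp/{name}.npz')
def ray(m,u,v):
    K=m['camera_matrix'];x=(u-K[0,2])/K[0,0];y=(v-K[1,2])/K[1,1];a,b=x,y
    for _ in range(20):
        s=1+float(m['k1'])*(a*a+b*b);a,b=x/s,y/s
    return np.array([a,b,1.])
def onz(m,u,v,z):
    R=m['R'];t=np.ravel(m['t']);c=-R.T@t;d=R.T@ray(m,u,v);return c+d*(z-c[2])/d[2]
def proj(m,X):
    c=m['R']@np.asarray(X,float)+np.ravel(m['t']);a,b=c[:2]/c[2];s=1+float(m['k1'])*(a*a+b*b);K=m['camera_matrix']
    return np.array([K[0,0]*a*s+K[0,2],K[1,1]*b*s+K[1,2]])
def at(m,u,v):
    d=float(m['d'][int(round(v)),int(round(u))]);return m['R'].T@(ray(m,u,v)*d-np.ravel(m['t']))
E
python3 - <<'E'
from h import *
for n in('scene','side'):
    p,d=snap(n);m=load(n);print(n,(-m['R'].T@m['t'].ravel()).round(),m['R'].round(2).tolist(),m['camera_matrix'][0,0])
    cv2.imwrite(f'pics/{n}0.png',cv2.resize(p,(768,576),interpolation=cv2.INTER_CUBIC))
print(env.read_state())
E
```

```text
scene [960. 728. 704.] [[-0.87, 0.5, 0.01], [0.3, 0.54, -0.79], [-0.4, -0.68, -0.62]] 439.1118332213578
side [ 397. -567.  530.] [[0.97, -0.23, 0.02], [-0.13, -0.62, -0.77], [0.19, 0.75, -0.64]] 355.5619669280788
{'clock': 0.1, 'joint_pos': array([-1.24551423e+00,  3.07491648e-01,  1.50751912e+00, -2.77248894e-05,
        1.32838606e+00, -7.34688669e-02]), 'qd': array([ 8.76579693e-04, -7.28165737e-05, -3.49023481e-03, -1.03150383e-03,
       -9.41012274e-05,  2.27896912e-03]), 'tau': array([ 4.95472359e-04, -4.58527887e+01, -2.52607173e+01, -1.06888419e-04,
        5.31082405e-03,  1.94915333e-05]), 'eef_pos': array([ 223.14805402, -529.61290805,  403.88552318]), 'tool_rot': array([ 8.33148435e-01, -5.53048707e-01, -7.21165658e-04, -5.42088902e-04]), 'ft_force': array([-0.76418701, -0.12334805,  0.3492084 ]), 'ft_torque': array([-0.03366098, -0.04597638, -0.03141558]), 'width': 1.0023207239853997}
```

View pics/scene0.png

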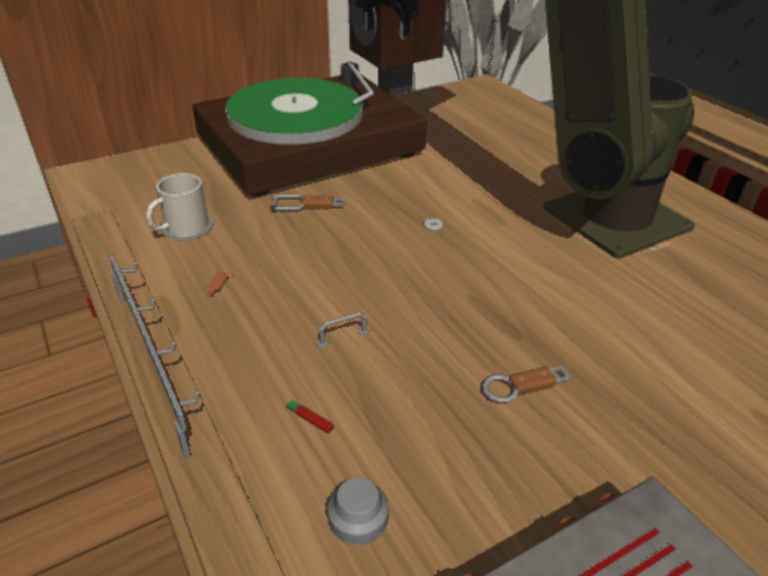

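View pics/side0.png

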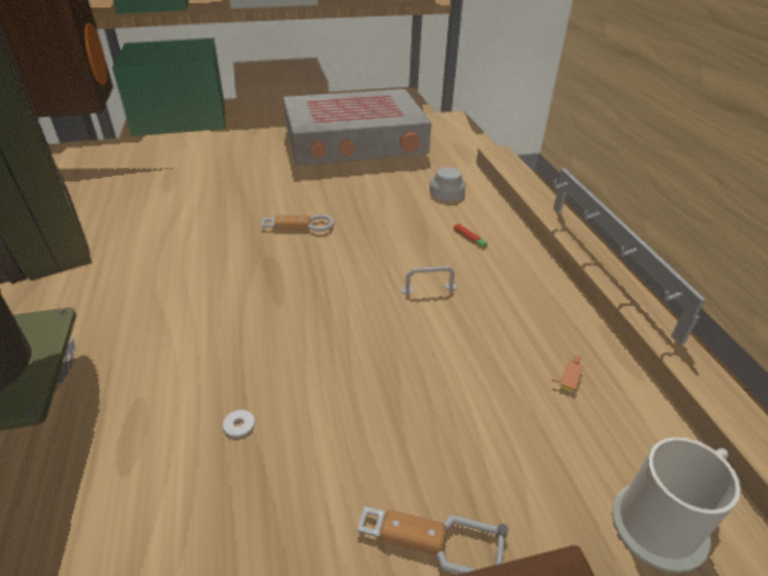

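The scene picture shows the snap-hook opener at (310,202) and the eye at (343,328), with the ring opener at (530,380). In the side picture the snap-hook opener's handle is at (415,532), and the eye's near upright is at (407,290). Next I'm enlarging these areas.

```bash
python3 - <<'E'
from h import *
def crop(n,u,v,w=66,h=50,s=6):
    p=load(n)['p'];return cv2.resize(p[v:v+h,u:u+w],(w*s,h*s),interpolation=cv2.INTER_CUBIC)
A=np.vstack([np.hstack([crop('scene',174,110),crop('scene',198,195)]),np.hstack([cv2.resize(crop('side',232,330,110,54,1),(396,300),interpolation=cv2.INTER_CUBIC),crop('side',256,165)])])
cv2.imwrite('pics/c1.png',A)
s=load('scene');d=load('side')
print('handle',onz(s,320/1.5,202/1.5,18),onz(d,415/1.5,532/1.5,18))
print('eye',onz(s,365/1.5,330/1.5,2),onz(d,407/1.5,291/1.5,2))
print('eyefar',onz(s,322/1.5,343/1.5,2),onz(d,452/1.5,289/1.5,2))
E
```

```text
handle [ 495.20311204 -310.18991686   18.        ] [ 495.97048127 -334.76763169   18.        ]
eye [590.8134276   49.69164516   2.        ] [592.87451468  41.24547467   2.        ]
eyefar [662.94936711  43.37169696   2.        ] [663.07430662  31.17946322   2.        ]
```

View pics/c1.png

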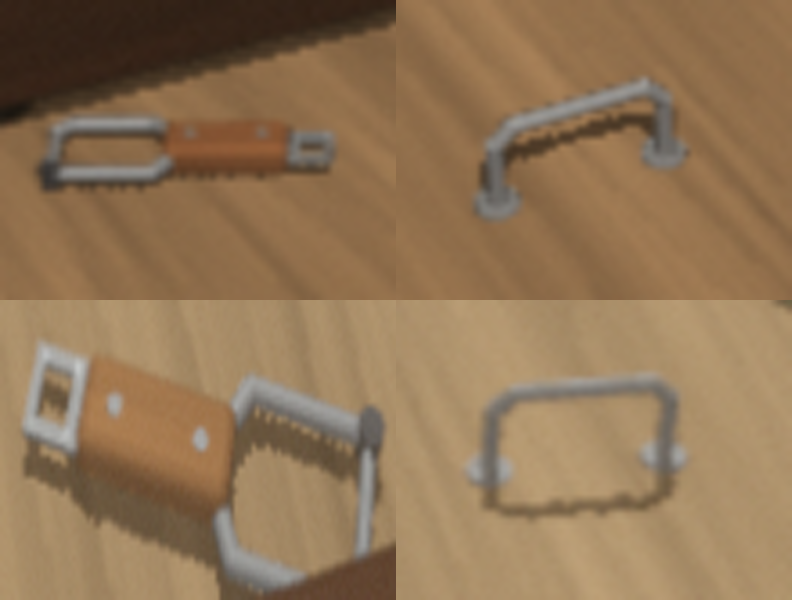

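The crop shows the hook with its gate at the front, the hinge pin on its +y side, and the eye with both flanges clear. The two cameras disagree by 10–25 mm, so I'm checking against depth.

```bash
python3 - <<'E'
from h import *
s=load('scene');d=load('side')
print('scene handle');
for x,y in((190,132),(262,132),(225,128),(225,150),(225,172),(310,135)): 
    u,v=174+x/6-.4,110+y/6-.4; print((x,y),at(s,u,v).round(1),onz(s,u,v,18).round(1))
print('side handle')
for x,y in((114,405),(200,440),(155,425),(155,480)):
    u,v=232+x/3.6-.4,330+(y-300)/5.556-.4; print((x,y),at(d,u,v).round(1),onz(d,u,v,18).round(1))
print('eye')
for x,y in((664,155),(497,205)):
    u,v=198+(x-396)/6-.4,195+y/6-.4; print(at(s,u,v+1.5).round(1),onz(s,u,v,2).round(1))
for x,y in((490,470),(664,457)):
    u,v=256+(x-396)/6-.4,165+(y-300)/6-.4; print(at(d,u,v+1.5).round(1),onz(d,u,v,2).round(1))
print('table',[at(s,*q).round(1) for q in((250,180),(200,250),(330,200))],[at(d,*q).round(1) for q in((200,250),(250,250),(330,250))])
E
```

```text
scene handle
(190, 132) [ 509.1 -337.    18.6] [ 508.8 -337.9   18. ]
(262, 132) [ 477.2 -320.2   18.2] [ 477.1 -320.5   18. ]
(225, 128) [ 491.8 -332.7   18.2] [ 491.7 -333.    18. ]
(225, 150) [ 498.6 -318.9   14.6] [ 500.9 -313.7   18. ]
(225, 172) [ 501.9 -312.9    6. ] [ 509.8 -295.    18. ]
(310, 135) [ 451.9 -317.3   10.7] [ 457.3 -306.3   18. ]
side handle
(114, 405) [ 479.  -321.7   18.8] [ 479.1 -321.3   18. ]
(200, 440) [ 510.7 -338.8   19. ] [ 510.9 -338.4   18. ]
(155, 425) [ 494.4 -329.9   16.9] [ 494.2 -330.4   18. ]
(155, 480) [ 490.6 -343.5   15.5] [ 490.1 -344.6   18. ]
eye
[596.5  54.8   2.5] [593.7  49.8   2. ]
[666.8  50.4   4.6] [663.6  43.4   2. ]
[592.8  41.2   0.8] [593.8  45.    2. ]
[661.7  34.5   0.8] [662.9  38.4   2. ]
table [array([500.1, -78.6,   2.8]), array([718.7,  84.2,  -2.9]), array([363.9,  88.8,   0.4])] [array([411.1, -92.1,  -0.6]), array([ 5.067e+02, -1.133e+02, -3.000e-01]), array([ 661.5, -146.5,   -1.5])]
```

```bash
cat >> h.py <<'E'
def quat(yaw): # tool down, tool x at world yaw (deg)
    y=np.radians(yaw); x=np.array([np.cos(y),np.sin(y),0]); z=np.array([0,0,-1.]); return Ro.from_matrix(np.c_[x,np.cross(z,x),z])
def plan(p0,R0,p1,yaw1):
    R1=quat(yaw1) ; dp=R0.inv().apply(np.array(p1)-p0)/10; rv=(R0.inv()*R1).as_rotvec()
    print('dp cm',dp.round(2),'rot',rv.round(3),'rows',np.linalg.norm(dp)/5,np.degrees(np.linalg.norm(rv))/8.59)
E
python3 - <<'E'
from h import *
R0=Ro.from_quat(env.read_state()['tool_rot']); print(R0.as_matrix().round(3).tolist())
plan(np.array([223.257,-529.895,404.705]),R0,[494,-330,320],-118)
E
```

```text
[[0.388, -0.922, -0.001], [-0.922, -0.388, 0.002], [-0.002, -0.0, -1.0]]
dp cm [ -7.89 -32.71   8.49] rot [0.001 0.002 0.887] rows 6.940741173649975 5.919351369364567
```

Request:
send_rows(
  rotation=[
    [0, 0, 0.12],
    [0, 0, 0.24],
    [0, 0, 0.36],
    [0, 0, 0.48],
    [0, 0, 0.6],
    [0, 0, 0.72],
    [0, 0, 0.84],
    [0, 0, 0.887],
    [0, 0, 0.887],
    [0, 0, 0.887],
    [0, 0, 0.887],
  ],
  dp=[
    [-1, -4, 1],
    [-2, -8, 2],
    [-3, -12, 3],
    [-4, -16, 4],
    [-5, -20.5, 5.3],
    [-6, -25, 6.5],
    [-7, -29, 7.5],
    [-7.9, -32.7, 8.5],
    [-7.9, -32.7, 8.5],
    [-7.9, -32.7, 8.5],
    [-7.9, -32.7, 8.5],
  ],
  gripper=[0.7, 0.7, 0.7, 0.7, 0.7, 0.7, 0.7, 0.7, 0.7, 0.7, 0.7],
  newtons=40,
)

```text
clock: 1.2
eef_pos: [493.3, -330.5, 319.7]
tool_rot: [-0.515, 0.857, 0.0, -0.0]
ft_force: [0.1, -1.3, -0.0]
width: 0.698
```

```bash
python3 - <<'E'
from h import *
s=env.read_state(); print(s['clock'],s['eef_pos'].round(2),Ro.from_quat(s['tool_rot']).as_matrix().round(4).tolist(),s['width'])
p,d=snap('wrist');m=load('wrist');print((-m['R'].T@m['t'].ravel()).round(),m['R'].round(2).tolist())
cv2.imwrite('pics/w1.png',cv2.resize(p,(768,576),interpolation=cv2.INTER_CUBIC))
print(proj(m,[494,-330,18]))
E
```

```text
1.2 [ 493.29 -330.54  319.66] [[-0.4689, -0.8832, -0.0008], [-0.8832, 0.4689, -0.0001], [0.0005, 0.0007, -1.0]] 0.6978160548346076
[ 555. -363.  289.] [[-0.47, -0.88, 0.0], [-0.85, 0.45, 0.28], [-0.25, 0.13, -0.96]]
[256.13196282 182.36711325]
```

View pics/w1.png

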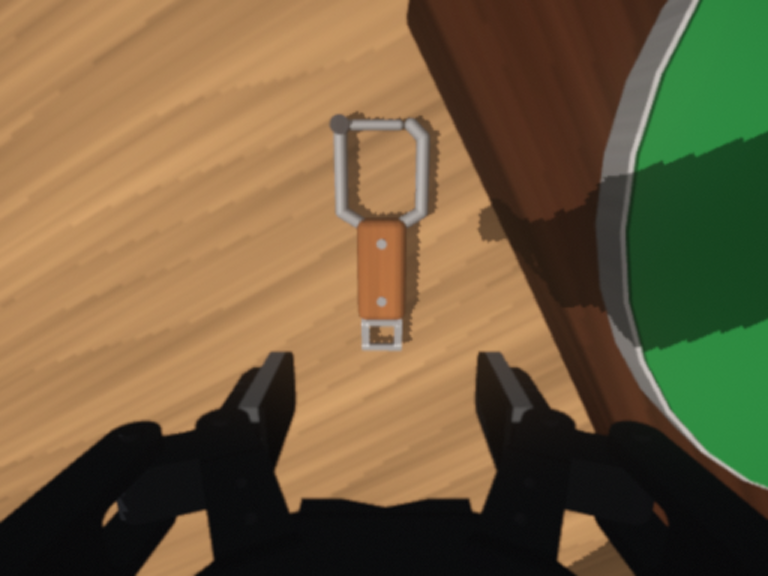

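The wrist picture shows the opener almost straight in view, with rivets at (381,244) and (381.5,302), the gate on top with its pin at (340,124), and the turntable to the right with its edge near (520,272).

```bash
python3 - <<'E'
from h import *
m=load('wrist')
P=[onz(m,u/1.5-.2,v/1.5-.2,18) for u,v in((381,244),(381.5,302))]
print(P, 'heading',np.degrees(np.arctan2(*(P[0]-P[1])[[1,0]])))
E1=[onz(m,u/1.5-.2,v/1.5-.2,18)for u,v in((381,223),(381,317))];print('ends',E1)
c=(E1[0]+E1[1])/2
for u,v in((500,225),(530,272),(560,330),(420,30)):
    X=at(m,u/1.5,v/1.5); h=np.array([np.cos(np.radians(-28)),np.sin(np.radians(-28))]);r=(X-c)[:2]; print(X.round(),'hookx',(r@h).round(),'hooky',(r@[-h[1],h[0]]).round())
g=onz(m,340/1.5-.2,124/1.5-.2,9);a=onz(m,381/1.5-.2,124/1.5-.2,9);print('pin',g,a)
st=env.read_state();R0=Ro.from_quat(st['tool_rot'])
E
```

```text
[array([ 511.21405129, -336.79648973,   18.        ]), array([ 479.00866295, -319.92019676,   18.        ])] heading -27.655472943584332
ends [array([ 522.28608519, -342.71811593,   18.        ]), array([ 470.47560436, -315.00431054,   18.        ])]
[ 483. -407.   -1.] hookx 25.0 hooky -75.0
[ 462. -405.   43.] hookx 6.0 hooky -83.0
[ 430. -404.   57.] hookx -23.0 hooky -98.0
[ 598. -404.   50.] hookx 125.0 hooky -19.0
pin [ 582.91447956 -348.20214232    9.        ] [ 571.76255468 -369.09169319    9.        ]
```

Request:
send_rows(
  rotation=[
    [0, 0, 0],
    [0, 0, 0],
    [0, 0, 0],
    [0, 0, 0],
    [0, 0, 0],
    [0, 0, 0],
    [0, 0, 0],
    [0, 0, 0],
    [0, 0, 0],
  ],
  dp=[
    [-0.2, -0.1, 3.5],
    [-0.2, -0.1, 7.5],
    [-0.2, -0.1, 11],
    [-0.2, -0.1, 13],
    [-0.2, -0.1, 14],
    [-0.2, -0.1, 14.5],
    [-0.2, -0.1, 14.7],
    [-0.2, -0.1, 14.7],
    [-0.2, -0.1, 14.7],
  ],
  gripper=[0.65, 0.65, 0.65, 0.65, 0.65, 0.65, 0.65, 0.65, 0.65],
)

```text
clock: 2.15
eef_pos: [496.2, -329.3, 173.9]
tool_rot: [-0.515, 0.857, -0.001, 0.0]
ft_force: [-0.2, 0.0, -0.2]
width: 0.651
```

Request:
send_rows(
  rotation=[
    [0, 0, 0],
    [0, 0, 0],
    [0, 0, 0],
    [0, 0, 0],
    [0, 0, 0],
    [0, 0, 0],
    [0, 0, 0],
    [0, 0, 0],
  ],
  dp=[
    [0, 0, 0],
    [0, 0, 0],
    [0, 0, 0],
    [0, 0, 0],
    [0, 0, 0],
    [0, 0, 0],
    [0, 0, 0],
    [0, 0, 0],
  ],
  gripper=[0.2, 0.2, 0.2, 0.2, 0.2, 0.2, 0.2, 0.2],
  newtons=40,
)

```text
clock: 2.95
eef_pos: [496.1, -329.0, 173.6]
tool_rot: [-0.515, 0.857, -0.001, 0.0]
ft_force: [-0.9, -0.0, 5.7]
width: 0.345
```

Request:
send_rows(
  rotation=[
    [0, 0, 0],
    [0, 0, 0],
    [0, 0, -0.03],
    [0, 0, -0.08],
    [0, 0, -0.13],
    [0, 0, -0.18],
    [0, 0, -0.23],
    [0, 0, -0.28],
    [0, 0, -0.33],
    [0, 0, -0.37],
    [0, 0, -0.393],
    [0, 0, -0.393],
  ],
  dp=[
    [0, 0, -1.5],
    [0, 0, -4.5],
    [-2, 1.4, -6.7],
    [-5, 3.6, -6.7],
    [-8.5, 6.1, -6.7],
    [-12, 8.6, -6.7],
    [-15.5, 11.1, -6.7],
    [-19, 13.6, -6.7],
    [-22.5, 16.1, -6.7],
    [-26, 18.6, -6.7],
    [-29, 20.8, -6.7],
    [-31.9, 22.8, -6.7],
  ],
  gripper=[0.2, 0.2, 0.2, 0.2, 0.2, 0.2, 0.2, 0.2, 0.2, 0.2, 0.2, 0.2],
)

```text
clock: 4.15
eef_pos: [443.0, 61.6, 239.6]
tool_rot: [-0.673, 0.74, 0.0, -0.0]
ft_force: [-0.6, -0.3, -2.0]
width: 0.342
```

Request:
send_rows(
  rotation=[
    [0, 0, 0],
    [0, 0, 0],
    [0, 0, 0],
  ],
  dp=[
    [0, 0, 0],
    [0, 0, 0],
    [0, 0, 0],
  ],
  gripper=[0.2, 0.2, 0.2],
)

```text
clock: 4.45
eef_pos: [444.1, 59.4, 239.7]
tool_rot: [-0.673, 0.74, -0.0, -0.0]
ft_force: [-0.1, 0.6, -1.3]
width: 0.344
```

```bash
python3 - <<'E'
from h import *
s=env.read_state(); print(s['clock'],s['eef_pos'].round(2),Ro.from_quat(s['tool_rot']).as_matrix().round(4).tolist(),s['width'],s['ft_force'])
p,d=snap('wrist');m=load('wrist')
cv2.imwrite('pics/w2.png',cv2.resize(p,(768,576),interpolation=cv2.INTER_CUBIC))
E
```

```text
4.45 [444.12  59.37 239.66] [[-0.0951, -0.9955, 0.0], [-0.9955, 0.0951, -0.0004], [0.0003, -0.0001, -1.0]] 0.34393853759481247 [-0.07500191  0.64577394 -1.34038937]
```

View pics/w2.png

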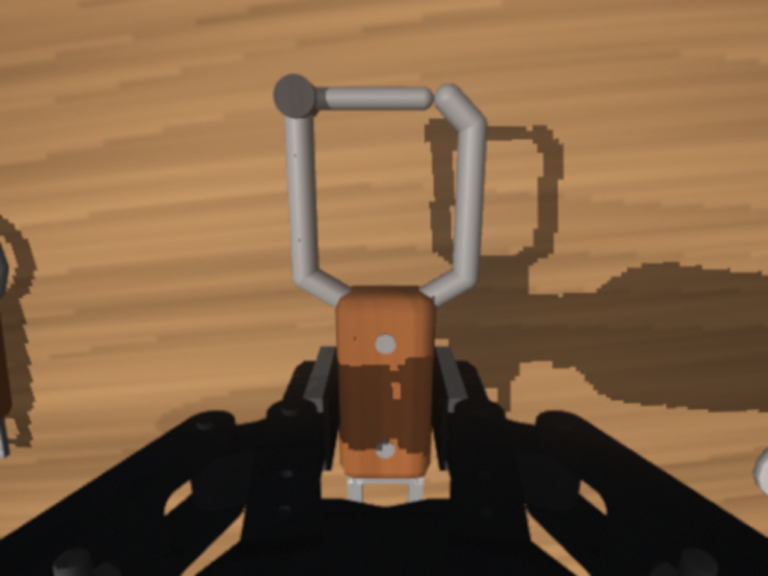

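The picture shows a centred grasp with the gate shut: pin at (294,96), nose at (450,95), rivets at (385,344) and (385,450). The eye is out of view ahead, so I'm raising and moving forward to measure it.

Request:
send_rows(
  rotation=[
    [0, 0, 0],
    [0, 0, 0],
    [0, 0, 0],
    [0, 0, 0],
    [0, 0, 0],
    [0, 0, 0],
    [0, 0, 0],
    [0, 0, 0],
  ],
  dp=[
    [0, 0, -3],
    [0, -1, -7],
    [0, -2, -11],
    [0, -3, -14],
    [0, -4, -16],
    [0, -4, -16],
    [0, -4, -16],
    [0, -4, -16],
  ],
  gripper=[0.2, 0.2, 0.2, 0.2, 0.2, 0.2, 0.2, 0.2],
)

```text
clock: 5.3
eef_pos: [482.6, 55.4, 397.8]
tool_rot: [-0.672, 0.74, 0.001, -0.002]
ft_force: [-0.1, 0.1, -1.3]
width: 0.34
```

```bash
python3 - <<'E'
from h import *
s=env.read_state(); print(s['clock'],s['eef_pos'].round(2),Ro.from_quat(s['tool_rot']).as_matrix().round(4).tolist(),s['width'],s['ft_force'])
p,d=snap('wrist');m=load('wrist')
cv2.imwrite('pics/w3.png',cv2.resize(p,(768,576),interpolation=cv2.INTER_CUBIC))
E
```

```text
5.3 [482.55  55.45 397.79] [[-0.0962, -0.9954, -0.0044], [-0.9954, 0.0962, -0.0001], [0.0005, 0.0044, -1.0]] 0.3399380614839474 [-0.05688273  0.10391215 -1.31824018]
```

View pics/w3.png

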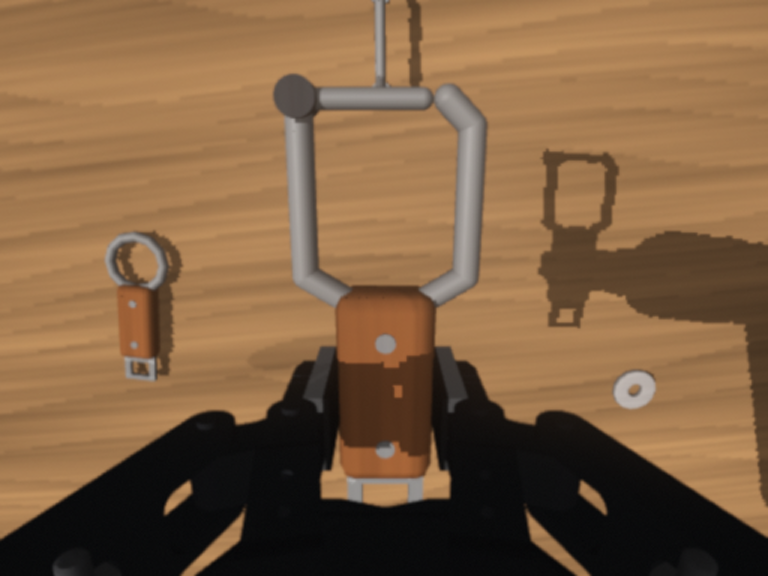

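The eye's top bar runs from about (381,80) to (380,0), just ahead of the gate. It is lined up with the hook.

```bash
python3 - <<'E'
from h import *
m=load('wrist');q=lambda u,v,z:onz(m,u/1.5-.2,v/1.5-.2,z)
A=q(381,70,39);B=q(380.3,4,39);print(A,B,np.degrees(np.arctan2(*(B-A)[[1,0]])))
# hook in hand
z=397.8-173.6+9
for n,u,v in(('pin',294,96),('nose',445,97),('barmid',378,98),('rivF',385.5,344),('rivR',385,450)):print(n,q(u,v,z+(9 if 'riv' in n else 4)))
# scene/side: bar top centre line
s=load('scene');d=load('side')
S=lambda x,y,z:onz(s,198+(x-396)/6-.4,195+y/6-.4,z)
D=lambda x,y,z:onz(d,256+(x-396)/6-.4,165+(y-300)/6-.4,z)
print('scene bar',S(645,88,38),S(515,128,38));print('side bar',D(515,389,38),D(655,382,38))
print('scene foot',S(664,158,2),S(497,206,2));print('side foot',D(490,471,2),D(664,458,2))
E
```

```text
[605.53743403  46.6834384   39.        ] [644.83935363  43.2283937   39.        ] -5.023975285002352
pin [569.3615628   71.90028473 237.2       ]
nose [565.20839729  32.23398687 237.2       ]
barmid [566.63597446  49.87312384 237.2       ]
rivF [498.83320071  54.47319904 242.2       ]
rivR [462.59539871  58.14782052 242.2       ]
scene bar [600.59308931  47.45816251  38.        ] [654.47104659  43.81968971  38.        ]
side bar [602.64137175  48.04067222  38.        ] [656.42041537  41.12712472  38.        ]
scene foot [594.58767859  51.32799498   2.        ] [663.80828523  43.9134743    2.        ]
side foot [593.60326761  44.45182838   2.        ] [662.73652167  37.82294833   2.        ]
```

Request:
send_rows(
  rotation=[
    [0, 0, 0],
    [0, 0, 0],
    [0, 0, 0],
    [0, 0, 0],
    [0, 0, 0],
    [0, 0, 0],
    [0, 0, 0],
    [0, 0, 0],
    [0, 0, 0],
    [0, 0, 0],
    [0, 0, 0],
    [0, 0, 0],
  ],
  dp=[
    [0, 1.5, 1.5],
    [0, 1.5, 4.5],
    [0, 1.5, 7.5],
    [0, 1.5, 10.5],
    [0, 1.5, 13.5],
    [0, 1.5, 16.5],
    [0, 1.5, 19],
    [0, 1.5, 20.5],
    [0, 1.5, 21.5],
    [0, 1.5, 22.2],
    [0, 1.5, 22.4],
    [0, 1.5, 22.4],
  ],
  gripper=[0.2, 0.2, 0.2, 0.2, 0.2, 0.2, 0.2, 0.2, 0.2, 0.2, 0.2, 0.2],
)

```text
clock: 6.55
eef_pos: [469.0, 57.5, 175.8]
tool_rot: [-0.673, 0.74, -0.0, 0.0]
ft_force: [-0.2, 0.5, -1.0]
width: 0.344
```

Request:
send_rows(
  rotation=[
    [0, 0, 0],
    [0, 0, 0],
  ],
  dp=[
    [0, 0, 0],
    [0, 0, 0],
  ],
  gripper=[0.2, 0.2],
)

```text
clock: 6.75
eef_pos: [469.2, 57.5, 176.4]
tool_rot: [-0.673, 0.74, -0.001, 0.001]
ft_force: [0.5, -0.3, -0.7]
width: 0.34
```

```bash
python3 - <<'E'
from h import *
s=env.read_state(); R=Ro.from_quat(s['tool_rot']).as_matrix();print(s['clock'],s['eef_pos'].round(2),R.round(4).tolist(),s['width'],s['ft_force'])
h=-R[:2,1];n=-R[:2,0];r=np.array([593.8,47.7])-s['eef_pos'][:2];print('U in tool/hook',r@h,r@n)
a=snap('scene')[0];b=snap('side')[0]
m=load('scene');u,v=proj(m,[560,55,10]).astype(int);c=load('side');u2,v2=proj(c,[560,55,10]).astype(int);print(u,v,u2,v2)
f=lambda p,u,v:cv2.resize(p[v-50:v+50,u-65:u+65],(390*2//2+260,500),interpolation=cv2.INTER_CUBIC)[:, :]
f=lambda p,u,v:cv2.resize(p[v-48:v+48,u-40:u+40],(400,480),interpolation=cv2.INTER_CUBIC)
cv2.imwrite('pics/c2.png',np.hstack([f(a,u,v),f(b,u2,v2)]))
E
```

```text
6.75 [469.22  57.5  176.41] [[-0.095, -0.9955, 0.0017], [-0.9955, 0.095, 0.0], [-0.0002, -0.0017, -1.0]] 0.3398961959308992 [ 0.51566888 -0.28398902 -0.65981975]
U in tool/hook 124.94822021908172 2.0868748217119304
255 214 256 189
```

View pics/c2.png

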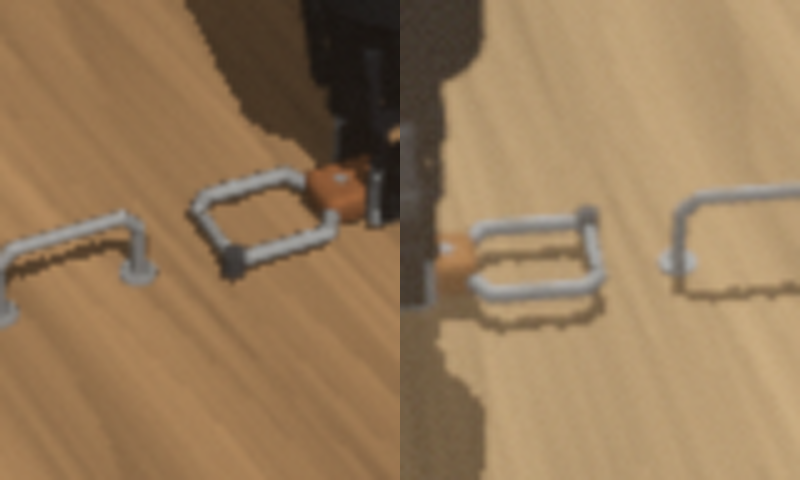

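Left (scene): the hook at (260,215) is ahead of the near upright at (137,250). Right (side): the mouth faces the upright at (678,260). They are aligned, so I'm pushing in steps.

Request:
send_rows(
  rotation=[
    [0, 0, 0],
    [0, 0, 0],
    [0, 0, 0],
    [0, 0, 0],
    [0, 0, 0],
    [0, 0, 0],
    [0, 0, 0],
    [0, 0, 0],
    [0, 0, 0],
    [0, 0, 0],
  ],
  dp=[
    [0, -1, 0],
    [0, -2, 0],
    [0, -2.8, 0],
    [0, -3.4, 0],
    [0, -4, 0],
    [0, -4.5, 0],
    [0, -5, 0],
    [0, -5.5, 0],
    [0, -6, 0],
    [0, -6, 0],
  ],
  gripper=[0.2, 0.2, 0.2, 0.2, 0.2, 0.2, 0.2, 0.2, 0.2, 0.2],
)

```text
clock: 7.85
eef_pos: [530.1, 52.0, 175.8]
tool_rot: [-0.673, 0.74, -0.001, 0.001]
ft_force: [0.3, 2.5, -1.5]
width: 0.345
```

Request:
send_rows(
  rotation=[
    [0, 0, 0],
    [0, 0, 0],
    [0, 0, 0],
    [0, 0, 0],
    [0, 0, 0],
    [0, 0, 0],
    [0, 0, 0],
  ],
  dp=[
    [0, -0.5, 0],
    [0, -1, 0],
    [0, -1.5, 0],
    [0, -1.9, 0],
    [0, -2.2, 0],
    [0, -2.4, 0],
    [0, -2.4, 0],
  ],
  gripper=[0.2, 0.2, 0.2, 0.2, 0.2, 0.2, 0.2],
)

```text
clock: 8.55
eef_pos: [553.0, 49.3, 175.8]
tool_rot: [-0.673, 0.74, -0.0, 0.0]
ft_force: [0.3, -0.1, -1.3]
width: 0.344
```

```bash
python3 - <<'E'
from h import *
s=env.read_state(); R=Ro.from_quat(s['tool_rot']).as_matrix();print(s['clock'],s['eef_pos'].round(2),s['width'],s['ft_force'])
h=-R[:2,1];n=-R[:2,0];r=np.array([593.8,47.7])-s['eef_pos'][:2];print('U in tool/hook',r@h,r@n)
a=snap('scene')[0];b=snap('side')[0];w=snap('wrist')[0]
m=load('scene');u,v=proj(m,[595,50,10]).astype(int);c=load('side');u2,v2=proj(c,[595,50,10]).astype(int)
f=lambda p,u,v:cv2.resize(p[v-30:v+30,u-25:u+25],(400,480),interpolation=cv2.INTER_CUBIC)
cv2.imwrite('pics/c3.png',np.hstack([f(a,u,v),f(b,u2,v2)]))
cv2.imwrite('pics/w4.png',cv2.resize(w,(768,576)))
E
```

```text
8.55 [553.    49.33 175.78] 0.3443885881410748 [ 0.27181963 -0.06136893 -1.32370561]
U in tool/hook 40.767215001727656 2.2678241656399503
```

View pics/c3.png

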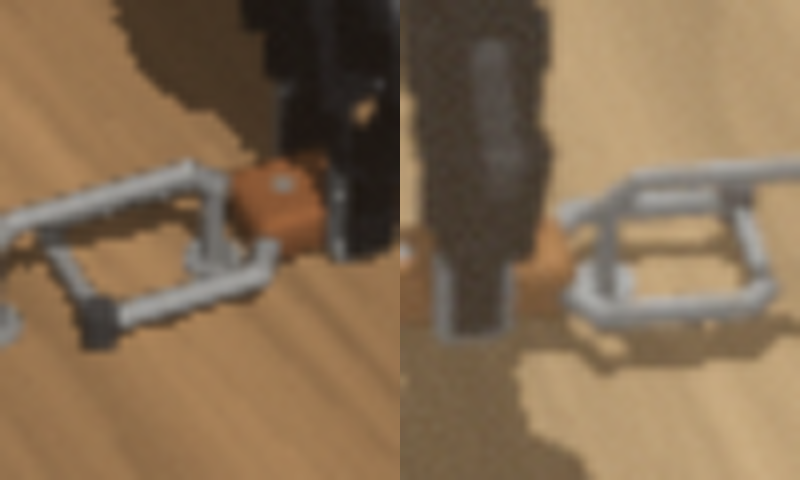

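Upright is inside the loop near the handle, and the gate is closed at the front in both views: (72,270) left, (745,235) right. Wrist force is about zero. I'm backing off 12 mm so the handle clears the flange, then lowering and releasing.

Request:
send_rows(
  rotation=[
    [0, 0, 0],
    [0, 0, 0],
    [0, 0, 0],
    [0, 0, 0],
    [0, 0, 0],
    [0, 0, 0],
    [0, 0, 0],
    [0, 0, 0],
    [0, 0, 0],
  ],
  dp=[
    [0, 0.4, 0],
    [0, 0.8, 0],
    [0, 1.2, 0],
    [0, 1.2, 0],
    [0, 1.2, 0.1],
    [0, 1.2, 0.2],
    [0, 1.2, 0.3],
    [0, 1.2, 0.3],
    [0, 1.2, 0.3],
  ],
  gripper=[0.2, 0.2, 0.2, 0.2, 0.2, 0.2, 0.2, 0.2, 0.2],
)

```text
clock: 9.6
eef_pos: [540.7, 50.6, 173.6]
tool_rot: [-0.673, 0.74, -0.0, 0.0]
ft_force: [-2.3, -0.2, 7.5]
width: 0.342
```

Request:
send_rows(
  rotation=[
    [0, 0, 0],
    [0, 0, 0],
    [0, 0, 0],
    [0, 0, 0],
    [0, 0, 0],
    [0, 0, 0],
  ],
  dp=[
    [0, 0, 0],
    [0, 0, 0],
    [0, 0, 0],
    [0, 0, 0],
    [0, 0, 0],
    [0, 0, 0],
  ],
  gripper=[0.42, 0.5, 0.6, 0.65, 0.65, 0.65],
)

```text
clock: 10.2
eef_pos: [540.6, 50.6, 172.6]
tool_rot: [-0.673, 0.74, 0.0, -0.0]
ft_force: [0.3, -0.7, -0.0]
width: 0.648
```

Request:
send_rows(
  rotation=[
    [0, 0, 0],
    [0, 0, 0],
    [0, 0, 0],
    [0, 0, 0],
    [0, 0, 0],
    [0, 0, 0],
    [0, 0, 0],
    [0, 0, 0],
    [0, 0, 0],
  ],
  dp=[
    [0, 0, -0.5],
    [0, 0, -1.5],
    [0, 0, -3.5],
    [0, 0, -6.5],
    [0, 2, -10],
    [0, 5, -13],
    [0, 8, -15],
    [0, 8, -15],
    [0, 8, -15],
  ],
  gripper=[0.65, 0.65, 0.65, 0.65, 0.65, 0.65, 0.65, 0.65, 0.65],
)

```text
clock: 11.1
eef_pos: [460.6, 58.3, 324.2]
tool_rot: [-0.673, 0.74, -0.001, 0.001]
ft_force: [0.0, 0.9, 0.1]
width: 0.65
```

```bash
python3 - <<'E'
from h import *
s=env.read_state(); print(s['clock'],s['eef_pos'].round(2),s['width'],s['ft_force'])
a=snap('scene')[0];b=snap('side')[0]
m=load('scene');u,v=proj(m,[575,50,10]).astype(int);c=load('side');u2,v2=proj(c,[575,50,10]).astype(int)
f=lambda p,u,v:cv2.resize(p[v-36:v+36,u-30:u+30],(400,480),interpolation=cv2.INTER_CUBIC)
cv2.imwrite('pics/c4.png',np.hstack([f(a,u,v),f(b,u2,v2)]))
E
```

```text
11.1 [460.61  58.31 324.19] 0.650341741922933 [0.03630877 0.91903376 0.08692279]
```

View pics/c4.png

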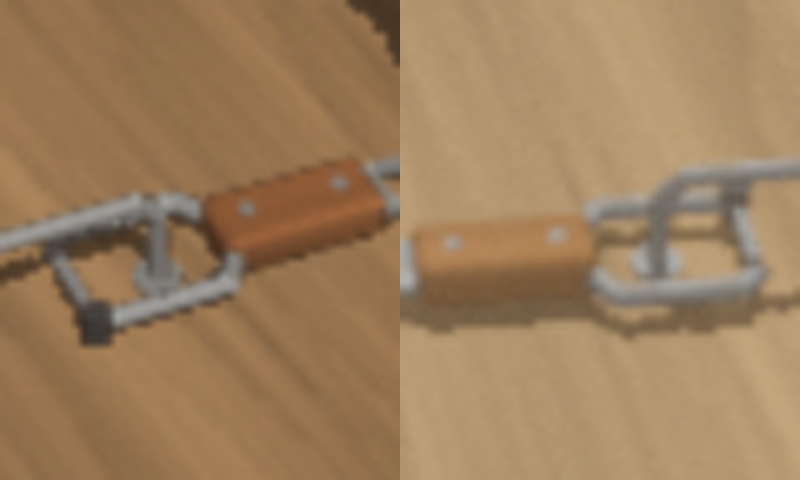

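The opener lies flat with the near upright inside the loop, at (155,250) left and (657,240) right. The gate is shut, and the gripper is clear.

```bash
python3 -c "
from bench import env
print(env.hand_in())"
```

```text
the job is handed in; nothing more can be done
None
```

The snap-hook opener is clipped onto the eye's upright nearest the robot, lying flat and released. I handed the job in at about 11 s of the 38 s allowed.

I gripped the handle, lined the mouth up with the upright, and pushed the gate on until the upright sat about 41 mm from the handle's centre. I then backed off 12 mm so the handle cleared the foot flange, lowered it, let go and lifted away.

- **Final check:** the last scene and side pictures show the upright inside the loop, the gate shut behind it, and the opener flat with the gripper clear. The gate position is judged from these pictures only.
- **Forces:** the highest wrist force I read was about 8 N, as the opener touched down. Readings came only at the end of each move, so brief peaks would not show.
- **Ring opener:** I never touched it. I did not photograph it again after release.
- **Disagreement:** the scene and side cameras differed by about 5 mm on the position of the eye's foot. I settled it with the wrist camera's view of the eye's top bar.

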